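# Weigh a second-hand flask, then hold its base up to the listing camera

## Robot

A 6-joint arm with a two-finger parallel gripper is mounted at the origin on the work surface. World frame = base frame: x ahead of the robot, y to its left, z up, the work surface at z = 0. Lengths are in mm, angles in rad, forces in N, time in s.
With the tool pointing down it reaches from about 350 to 875 mm from the base axis. Payload 4.2 kg.
Tool frame: the origin (TCP) lies on the centre line of the jaws, within the pads' length; the fingertips stand 22 mm ahead of it and the grasp point (between the pads) lies 3 mm ahead of it; z points along the fingers, y is the direction in which the jaws open and shut (so a half turn about z gives the same grasp; the last joint's range is limited). The gripper opens to 85 mm and grips with 20 to 120 N. Pads are 22 mm wide; open, the fingers measure 114 mm over their backs; the gripper's body (76 mm by 85 mm) begins 54 mm behind the grasp point. The pads swing forward as they close: fully open they stand 13 mm farther back than shut.
Start: joints at [-1.053, 0.385, 0.008, 0, -1.194, -0.259], TCP at [159.967, -604.16, 253.312] pointing down, gripper open.
Joint ranges: [-3.14, 3.14], [-1.21, 2.06], [-1.07, 1.41], [-3.16, 2.05], [-2.99, -0.16], [-3.1, 3.1]. Speed limits (rad/s): [2.79, 2.79, 3.14, 3.14, 3.14, 3.14].

## Interface

Orientations are given as a 3x3 rotation matrix whose columns are the frame's x, y, z axes.
In Python, from station import goto, servo_line, move_joints, grip, sleep, inverse_kinematics, get_image, calibration, Unreachable, close_job, current_time_s, current_qpos, current_qd, current_joint_torque, current_tcp_pos, current_ee_rot, current_contact_force, current_wrist_torque, current_gripper_width gives the robot as it stands. Calls block until the motion is done:
- goto(position, orientation): joint-space move of the TCP to a pose.
- servo_line(position, vel=150, rot=None): straight line of the TCP; rot=None keeps the orientation; vel is the mean speed in mm/s.
- move_joints(angles): joint-space move.
- grip(opening, force=None): finger opening in mm; force is the grip in N (None keeps the last); returns when the fingers have stopped.
- sleep(seconds).
- inverse_kinematics(position, orientation): joint angles nearest the present ones, or None.
- get_image(name): name is "side" or "top" or "wrist"; returns the picture (400x640x3 uint8, red, green, blue); there is no depth.
- calibration(name): a dict with "K" (3x3 intrinsics, pixels), "k1" (the pictures are not rectified: a ray, as slopes to the right and down, at radius r is drawn at 1 + k1 r^2 times it, then the intrinsics apply), "world_from_camera" (4x4, takes a point from camera to world coordinates). Camera axes: x right, y down, z forward; pixel columns grow to the right and rows downward; lengths in mm; the calibration is good to about 2 mm. A picture is of the moment at which its call begins: read the wrist's pose just before it. calibration takes no time and is no camera call; for the wrist camera it gives the pose at the moment of the call.
A pose or a line that the arm cannot do raises Unreachable and nothing moves.
- close_job(): hands the job in, once; it reports no verdict.
Readings, each from a call of its own:
- current_time_s(): time.
- current_qpos(): joint angles.
- current_qd(): joint speeds.
- current_joint_torque(): joint torques, N m.
- current_tcp_pos(): TCP position.
- current_ee_rot(): TCP orientation.
- current_contact_force(): force on the tool from outside, world axes, zero at the start.
- current_wrist_torque(): the same for the moment, N m.
- current_gripper_width(): finger opening in mm.
Only numpy, scipy, OpenCV 4.12 (cv2) and the standard library are available. Lean on these libraries where they do the work, as an engineer would, in place of code of your own. Each camera call takes 0.05 s, during which the arm holds its last target.

## Task

Take the steel flask out of the carton, lay it on its side along the middle of the V cradle on the scale and let go of it completely for a good second so that it is weighed, setting it down gently. Then pick it up again and hold it level in the air in front of the listing camera, its flat base squarely facing the lens, centred on it and 120 mm away from it: finish while holding it there, still. Leave the cup, the tin and the pile of disc cases where they are.

Things in the scene. Friction and masses are not known exactly. Their poses are not given: they have to be found in the camera images.
- flask_mid (a point): Centre (half-way up, on the axis) of the loose steel vacuum flask, which starts standing upright in one of the three places in the carton. Its z axis runs along the flask from the base to the cap. Total length 125 mm: a plain steel cylinder 46 mm in diameter from the base up to 105 mm, then a black cap 34 mm in diameter and 20 mm long. Mass 0.17 to 0.35 kg, centre of mass about 7 mm from this point towards the base. It is the tallest thing in the carton.
- flask_base (a point): Centre of the flask's flat base, 62.5 mm from its centre. Axes as for the flask's centre.
- flask_cap (a point): Centre of the top of the flask's cap, 62.5 mm from its centre the other way. Axes as for the flask's centre.
- flask: The flask itself; origin at the centre of its base, z axis from base to cap.
- cradle (a point): Where the centre of the flask lies when it rests in the cradle, 87 mm above the table. The cradle is an aluminium V of two sloping plates (40 degrees each), 110 mm long along this point's y axis (level) and 42 mm wide in all, narrower than the flask, so that fingers pass down beside it; the plates' upper edges lie 14 mm below this point. Open at both ends; the flask may lie either way round. z is up. The top of the scale's steel pan is 53 mm below this point.
- scale: Fixed grey parcel scale, 200 x 170 mm in plan, its pan 34 mm high, with the cradle in the middle; origin under its centre on the table, -x is its display side. It carries the cradle.
- lens (a point): Centre of the front glass of the listing camera, a grey box with a black lens barrel 40 mm in diameter, on a column. Its -x axis is the level direction in which the lens looks; z is up. It is 200 to 270 mm above the table. The camera head (55 mm wide, 50 mm high) and its column (up to 314 mm high) lie behind the lens, at +x.
- stand: Fixed stand of the camera: base plate 130 x 120 mm, 14 mm high, and a column 18 mm thick; origin on the table straight below the lens, the plate reaching from 5 mm in front of it to 125 mm behind it; -x is the direction in which the lens looks.
- carton: Fixed cut-down cardboard carton, 170 mm (x) by 320 mm (y), walls 45 mm high, 5 mm thick; origin under its centre on the table. Its floor is 5 mm above the table. Flask, cup and tin stand in it in a row along its y axis, 100 mm apart, in any order.
- mug: Bystander: white cup without handle, 68 mm across the rim, 58 mm high, in the carton; origin under its base.
- tin: Bystander: round aluminium tin with a lid, 66 mm in diameter, 56 mm high, in the carton; origin under its base.
- cases: Bystander: pile of disc cases, 124 x 142 mm, 60 mm high, on the table beyond the scale; origin under its centre.
Things that resemble listed ones, but are neither listed nor needed, are in the scene too. There is more than one size of the flask; the job needs the middle-sized.

How it is judged (in metres and radians):
On the way:
1. the flask lies in the cradle on the scale, let go of and at rest (angle between flask_mid's own z axis and vertical between 1.45 and 1.69 rad and angle between the z axis of flask_mid and the y axis of cradle, either way round below 0.13 rad and x of flask_mid in the frame of cradle between -0.008 and 0.008 m and y of flask_mid in the frame of cradle between -0.03 and 0.03 m and z of flask_mid in the frame of cradle between -0.008 and 0.008 m and contact force between flask and scale above 0.8 N and contact force between flask and the fingers below 0.1 N and contact force between flask and the arm below 0.1 N and contact force between each of the fingers, the arm and scale below 0.1 N and linear speed of flask below 0.02 m/s), for 0.5 s.
At the end, for the whole second after the job is handed in: After half a second released and at rest along the cradle (centre 30 mm lengthwise, axis 7 degrees), the gripper holds the flask still and touching nothing else, base towards the lens, 95 to 145 mm from it and within 15 mm of its axis, the cap end within 22 mm of that axis (x of flask_base in the frame of lens between -0.145 and -0.095 m and y of flask_base in the frame of lens between -0.015 and 0.015 m and y of flask_cap in the frame of lens between -0.022 and 0.022 m and z of flask_base in the frame of lens between -0.015 and 0.015 m and z of flask_cap in the frame of lens between -0.022 and 0.022 m and x of flask_cap in the frame of lens below -0.2 m and contact force between flask and the fingers above 1 N and contact force between flask and scale below 0.05 N and contact force between flask and stand below 0.05 N and height (world z) of flask_mid above 0.15 m and linear speed of flask below 0.02 m/s); the arm keeps its last pose, push and grip.
It fails at once if the flask is rammed hard into the scale (over 80 N) (contact force between flask and scale above 80 N).
It fails at once if the flask is dropped: it falls freely by about 10 mm or more (contact force between flask and the fingers below 0.05 N and contact force between flask and the arm below 0.05 N and linear speed of flask above 0.45 m/s).
It fails at once if a bystander (cup, tin or pile of cases) is moved more than 30 mm (distance of any of mug, tin, cases from where it was at the start of the episode above 0.03 m).
It fails at once if a bystander (cup or tin) is tipped over (angle between any of mug, tin's own z axis and vertical above 0.5 rad).
It also fails if it takes over 51 s, if anything falls off the work surface, if the arm or the gripper's body presses on something with over 40 N, if the wrist force passes 120 N, or if a joint passes its speed limit or range.

## Working session

There is one attempt and no reset: what is moved stays moved. The work goes in short steps, each a Python script; the robot and the scene stay as the last script left them, time stands still between calls to the robot, and variables do not carry over. Pictures are saved under pics/ and viewed, and the job is handed in when it is done.

```bash
mkdir -p pics; ls
python3 - <<'E'
from station import *
import cv2
for n in ["side","top","wrist"]:
    im=get_image(n); cv2.imwrite(f"pics/{n}0.png",im[:,:,::-1])
    c=calibration(n); print(n,c["K"],c["k1"],c["world_from_camera"])
print(current_time_s(),current_tcp_pos(),current_ee_rot(),current_gripper_width())
E
```

```text
pics
side [[413.00407926   0.         323.4272649 ]
 [  0.         413.00407926 199.573077  ]
 [  0.           0.           1.        ]] 0.010804610036193086 [[ 9.97523623e-01 -3.79982094e-02  5.91841054e-02  5.19991418e+02]
 [-6.76757150e-02 -7.47662676e-01  6.60621314e-01 -8.66062856e+02]
 [ 1.91473197e-02 -6.62990693e-01 -7.48382737e-01  1.10173877e+03]
 [ 0.00000000e+00  0.00000000e+00  0.00000000e+00  1.00000000e+00]]
top [[371.73992975   0.         321.16468144]
 [  0.         371.73992975 206.05582868]
 [  0.           0.           1.        ]] 0.022361463603270737 [[ 2.45306772e-02 -9.97473861e-01  6.66643985e-02  5.30038539e+02]
 [-9.99653465e-01 -2.38379555e-02  1.11669640e-02 -2.67562153e+01]
 [-9.54961172e-03 -6.69152301e-02 -9.97712963e-01  1.32503070e+03]
 [ 0.00000000e+00  0.00000000e+00  0.00000000e+00  1.00000000e+00]]
wrist [[320.270796     0.         323.50712377]
 [  0.         320.270796   204.7870213 ]
 [  0.           0.           1.        ]] -0.0645386187657086 [[-2.56234358e-01  9.23413313e-01  2.85747803e-01  8.77590211e+01]
 [ 9.66612688e-01  2.44180580e-01  7.76901245e-02 -6.23178553e+02]
 [ 1.96603091e-03  2.96114331e-01 -9.55150479e-01  3.71217352e+02]
 [ 0.00000000e+00  0.00000000e+00  0.00000000e+00  1.00000000e+00]]
0.15 [ 159.83516286 -603.79559939  252.48673328] [[-9.66735810e-01 -2.55776328e-01 -5.86063541e-04]
 [-2.55776947e-01  9.66734551e-01  1.56899111e-03]
 [ 1.65257087e-04  1.66670144e-03 -9.99998597e-01]] 85.18221759765478
```

View pics/side0.png

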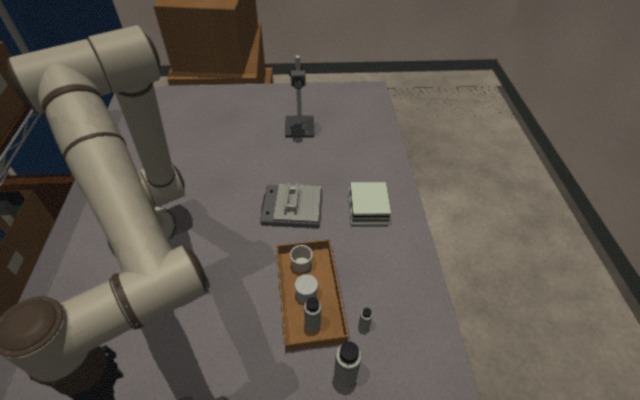

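View pics/top0.png

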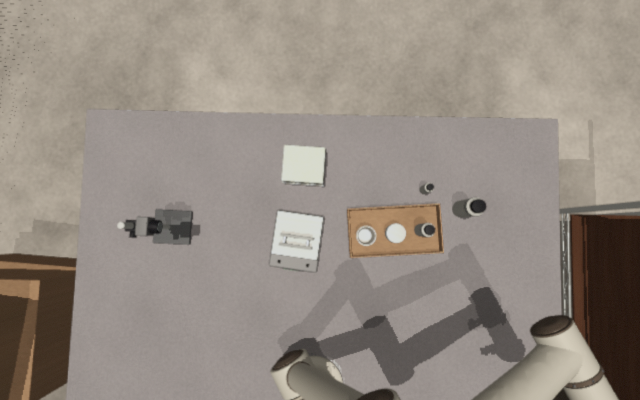

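View pics/wrist0.png

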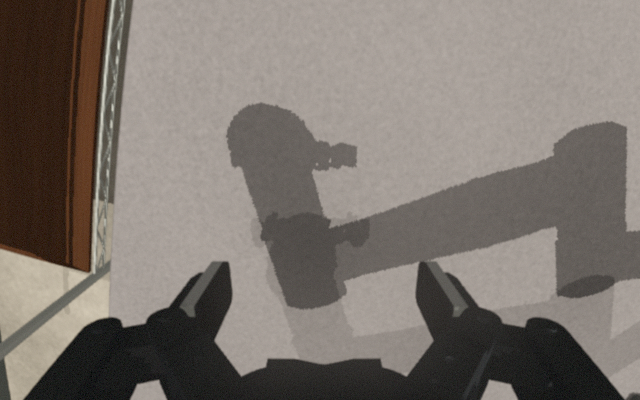

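The side and top pictures show three flasks that could be the wanted one:
- in the carton: top (428,229), side (313,315)
- large, on the table: top (476,206), side (347,363)
- small, on the table: top (428,187), side (366,320)

The cup is at top (366,235) and the tin at (396,232). By the description the one in the carton is the middle size. I'll check that in a close crop and take measurements.

```bash
cat > h.py <<'E'
import numpy as np, cv2
from station import *
def ray(c,px):
    K=np.array(c["K"]);T=np.array(c["world_from_camera"])
    d=np.array([(px[0]-K[0,2])/K[0,0],(px[1]-K[1,2])/K[1,1]]);u=d.copy()
    for _ in range(20): u=d/(1+c["k1"]*(u@u))
    return T[:3,3],T[:3,:3]@np.array([u[0],u[1],1.])
def onz(c,px,z):
    o,v=ray(c,px); return o+v*(z-o[2])/v[2]
def proj(c,P):
    K=np.array(c["K"]);T=np.array(c["world_from_camera"])
    p=T[:3,:3].T@(np.array(P,float)-T[:3,3]); u=p[:2]/p[2]; u=u*(1+c["k1"]*(u@u))
    return np.array([K[0,0]*u[0]+K[0,2],K[1,1]*u[1]+K[1,2]])
def tri(c1,p1,c2,p2):
    o1,v1=ray(c1,p1);o2,v2=ray(c2,p2)
    s=np.linalg.lstsq(np.c_[v1,-v2],o2-o1,rcond=None)[0]
    a=o1+v1*s[0];b=o2+v2*s[1]; return (a+b)/2,np.linalg.norm(a-b)
E
python3 - <<'E'
from h import *
t=cv2.imread("pics/top0.png");s=cv2.imread("pics/side0.png")
def crop(im,x,y,w,h,f,n): cv2.imwrite(n,cv2.resize(im[y:y+h,x:x+w],None,fx=f,fy=f,interpolation=cv2.INTER_CUBIC))
crop(t,340,170,160,100,5,"pics/t_carton.png"); crop(t,110,190,100,70,8,"pics/t_stand.png");crop(t,260,200,70,75,8,"pics/t_scale.png")
crop(s,250,230,140,160,3.7,"pics/s_carton.png"); crop(s,250,40,160,190,3,"pics/s_far.png")
ct=calibration("top");cs=calibration("side")
print(tri(ct,(428,229),cs,(313,303)))
for p in [(348,207),(439,205),(442,249),(351,256)]: print(onz(ct,p,45))
E
```

```text
(array([ 545.44023423, -358.04120086,  123.83304629]), np.float64(1.4987811673979452))
[ 614.51556458 -105.01198401   45.        ]
[ 628.86666114 -416.86592706   45.        ]
[ 478.87771613 -427.40085198   45.        ]
[ 447.06208381 -118.51622328   45.        ]
```

View pics/t_carton.png

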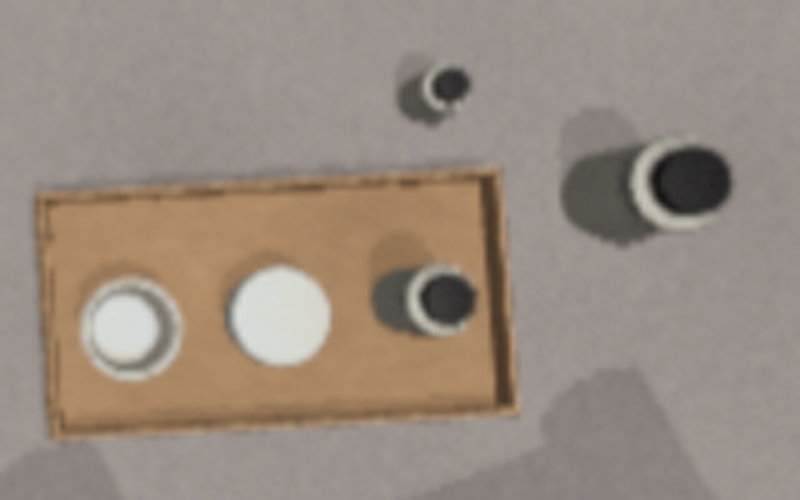

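View pics/t_stand.png

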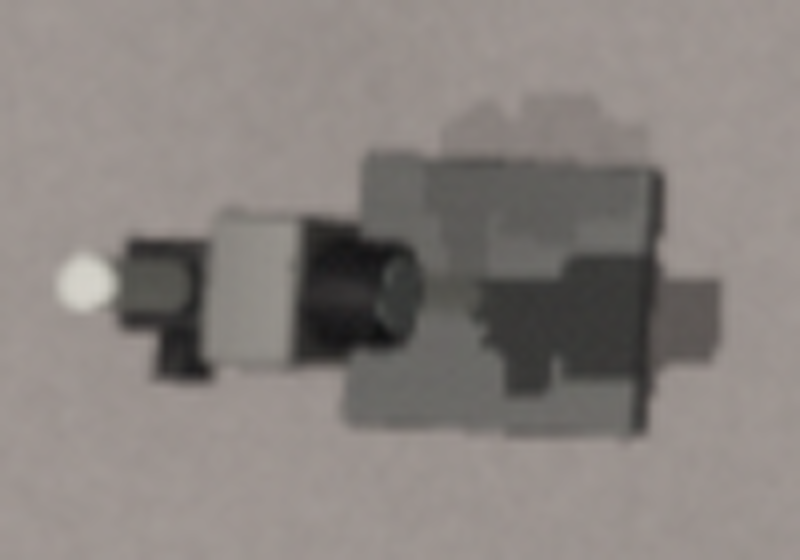

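View pics/t_scale.png

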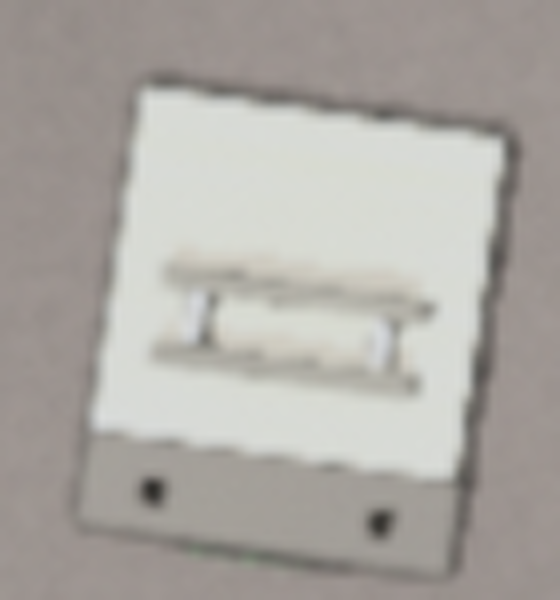

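View pics/s_carton.png

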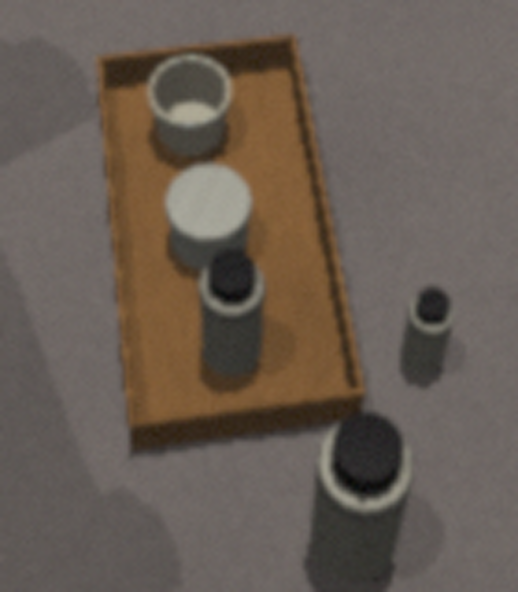

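View pics/s_far.png

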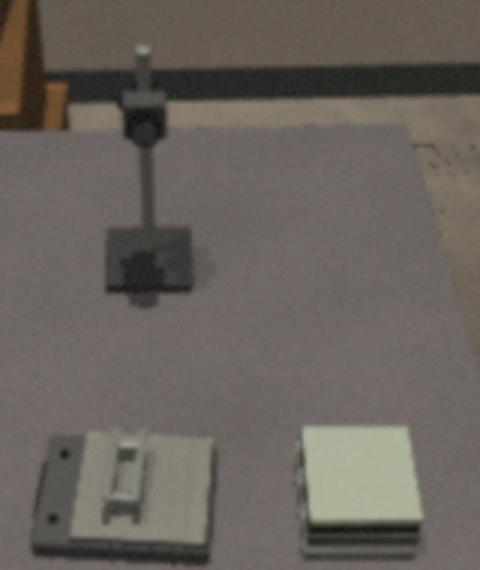

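The crop settles it: the carton flask at top (428,229) lies between the small and large ones in size, and its top comes out near 124–130 mm, as required. Now I'll measure everything with masks and rays.

Run:
```python
from h import *
ct=calibration("top");cs=calibration("side")
t=cv2.imread("pics/top0.png");s=cv2.imread("pics/side0.png")
def dark(im,x,y,w,h,th):
    m=(im[y:y+h,x:x+w].max(2)<th).astype(np.uint8)
    n,l,st,ce=cv2.connectedComponentsWithStats(m)
    i=1+np.argmax(st[1:,4]); return ce[i]+[x,y],st[i]
a,sa=dark(t,418,219,22,22,75);print("cap top",a,sa,onz(ct,a,130))
b,sb=dark(s,302,294,22,16,55);print("cap side",b,sb)
print(tri(ct,a,cs,b))
g=np.array
def T8(p,o): return g(p)/8+g(o)-0.44
L=tri(ct,T8((398,295),(110,190)),cs,g((145,130))/3+g((250,40))-.33);print("lens",L)
for p in [(365,152),(655,168),(640,430),(345,425)]: print("plate",onz(ct,T8(p,(110,190)),14))
for p in [(170,270),(432,308),(415,385),(155,352)]: print("rail",onz(ct,T8(p,(260,200)),73))
for p in [(148,90),(508,138),(455,478),(95,432)]: print("pan",onz(ct,T8(p,(260,200)),34))
for nm,p in [("barrel back",(305,285)),("head l",(212,290)),("glass",(398,295))]: print(nm,onz(ct,T8(p,(110,190)),L[0][2]))
```

```text
cap top [429.15068493 229.32876712] [ 6  6 11 10 73] [ 543.66001768 -359.97824818  130.        ]
cap side [311.98518519 303.22222222] [  5   2  11  14 135]
(array([ 543.56429453, -360.58697989,  127.80812194]), np.float64(0.24143144105429606))
lens (array([532.27300522, 447.68640057, 257.63958014]), np.float64(1.0885324745921925))
plate [594.76459642 573.91821532  14.        ]
plate [590.73401103 445.90367421  14.        ]
plate [475.48152646 446.85742553  14.        ]
plate [474.68496194 576.00035418  14.        ]
rail [518.66371286 120.62143523  73.        ]
rail [505.45693989  10.1346156   73.        ]
rail [473.16980366  16.41878135  73.        ]
rail [484.24071995 125.80874694  73.        ]
pan [596.13674965 137.28625532  34.        ]
pan [579.02708069 -19.8074373   34.        ]
pan [432.00859549  -0.52163939  34.        ]
pan [447.84356807 155.34045478  34.        ]
barrel back [534.52905176 481.06114138 257.63958014]
head l [531.97056485 514.08424894 257.63958014]
glass [531.72878713 447.69399583 257.63958014]
```

Masks and rays give these positions:

| Thing | Measured position (mm) | Check |
|---|---|---|
| Flask | (543.6, -360) | cap top at 128, expected 130 |
| Lens | (532, 448, 258) | looks along -y, plate front agrees |
| Cradle centre | (495.5, 68) | rails 110 mm long, turned about 6° |

Next I'll check the arm can reach the whole chain of poses with one grasp.

```bash
cat >> h.py <<'E'
def Rtool(t,j):
    t=np.array(t,float);t/=np.linalg.norm(t);j=np.array(j,float);j-=t*(j@t);j/=np.linalg.norm(j)
    return np.c_[np.cross(j,t),j,t]
def up_pose(p,az,phi,sg,back=0):  # p grasp point; az approach azimuth
    d=np.array([np.cos(az),np.sin(az),0]);j=sg*np.array([-d[1],d[0],0])
    t=np.cos(phi)*d-np.sin(phi)*np.array([0,0,1.])
    return np.array(p)-t*(3+back),Rtool(t,j)
def lie_pose(p,b,phi,sg): # b: horizontal base direction
    # upright: d ->-b rotation; j kept: jaw for d=-b
    b=np.array([b[0],b[1],0.]);b/=np.linalg.norm(b);d=-b
    j=sg*np.array([-d[1],d[0],0]); t=np.sin(phi)*b-np.cos(phi)*np.array([0,0,1.])
    return np.array(p)-t*3,Rtool(t,j)
F=np.array([543.6,-360.]);C=np.array([495.5,68.2,87.]);U=np.array([0.109,0.994]);L=np.array([532.2,448.5,257.5]);
E
python3 - <<'E'
from h import *
for phi in [0,.35,.52,.7]:
  for az in [-1.1,-.8,-.58,-.3,0,.3]:
    for sg in (1,-1):
      s=10
      out=[]
      for P in [up_pose([*F,77.5],az,phi,sg,90),up_pose([*F,77.5],az,phi,sg),lie_pose(C-[*(s*U),0],U,phi,sg),lie_pose(C-[*(s*U),-120],U,phi,sg),lie_pose(L-[0,120+62.5+s,0],[0,1],phi,sg)]:
        q=inverse_kinematics(*P); out.append(q)
      print(phi,az,sg,[None if q is None else np.round(q,2).tolist() for q in out] if all(q is not None for q in out) else [q is not None for q in out])
E
```

```text
0 -1.1 1 [False, False, True, True, True]
0 -1.1 -1 [False, False, True, True, True]
0 -0.8 1 [[-0.88, 1.09, -1.06, -3.05, -2.15, 1.62], [-0.86, 0.96, -0.86, -3.08, -1.82, 1.59], [0.44, 0.36, -0.51, 0.0, -0.7, 2.59], [0.44, 0.21, -0.36, 0.0, -1.0, 2.59], [0.72, 0.32, -0.07, 0.0, -1.18, 2.42]]
0 -0.8 -1 [[-0.88, 1.09, -1.06, -3.05, -2.15, -1.52], [-0.86, 0.96, -0.86, -3.08, -1.82, -1.56], [0.44, 0.36, -0.51, 0.0, -0.7, -0.55], [0.44, 0.21, -0.36, 0.0, -1.0, -0.55], [0.72, 0.32, -0.07, 0.0, -1.18, -0.72]]
0 -0.58 1 [[-1.09, 1.08, -0.91, -2.59, -1.94, 1.79], [-0.99, 0.95, -0.74, -2.73, -1.69, 1.62], [0.44, 0.36, -0.51, 0.0, -0.7, 2.59], [0.44, 0.21, -0.36, 0.0, -1.0, 2.59], [0.72, 0.32, -0.07, 0.0, -1.18, 2.42]]
0 -0.58 -1 [[-1.09, 1.08, -0.91, -2.59, -1.94, -1.35], [-0.99, 0.95, -0.74, -2.73, -1.69, -1.52], [0.44, 0.36, -0.51, 0.0, -0.7, -0.55], [0.44, 0.21, -0.36, 0.0, -1.0, -0.55], [0.72, 0.32, -0.07, 0.0, -1.18, -0.72]]
0 -0.3 1 [[-1.23, 0.95, -0.69, -2.21, -1.62, 1.63], [-1.08, 0.91, -0.56, -2.36, -1.5, 1.5], [0.44, 0.36, -0.51, 0.0, -0.7, 2.59], [0.44, 0.21, -0.36, 0.0, -1.0, 2.59
[... 6041 characters left out ...]
 [0.36, 0.28, -0.03, -0.74, -1.1, 3.07]]
0.7 0 -1 [[-0.82, 0.36, -0.29, -1.23, -0.64, -2.95], [-0.76, 0.51, -0.22, -1.36, -0.57, -2.84], [-0.04, 0.44, -0.28, -0.87, -1.0, 0.47], [-0.01, 0.26, -0.19, -0.77, -1.17, 0.24], [0.36, 0.28, -0.03, -0.74, -1.1, -0.07]]
0.7 0.3 1 [[-0.87, 0.45, -0.14, -1.09, -0.92, 0.28], [-0.78, 0.57, -0.11, -1.18, -0.82, 0.34], [-0.04, 0.44, -0.28, -0.87, -1.0, -2.67], [-0.01, 0.26, -0.19, -0.77, -1.17, -2.9], [0.36, 0.28, -0.03, -0.74, -1.1, 3.07]]
0.7 0.3 -1 [[-0.87, 0.45, -0.14, -1.09, -0.92, -2.86], [-0.78, 0.57, -0.11, -1.18, -0.82, -2.8], [-0.04, 0.44, -0.28, -0.87, -1.0, 0.47], [-0.01, 0.26, -0.19, -0.77, -1.17, 0.24], [0.36, 0.28, -0.03, -0.74, -1.1, -0.07]]
```

I'm using a tilt of 0.52 rad and approach azimuth -0.45. Moving to the pre-grasp pose to check the aim with the wrist camera.

Run:
```python
from h import *
P=up_pose([*F,82],-.45,.52,-1,110)
goto(*P); grip(74,40)
c=calibration("wrist"); im=get_image("wrist")
for z in (5,110,130):
  p=proj(c,[*F,z]);print(z,p); cv2.circle(im,tuple(int(v) for v in p),3,(255,0,0),-1)
cv2.imwrite("pics/w1.png",im[:,:,::-1]); print(current_time_s(),current_tcp_pos(),current_gripper_width(),current_contact_force(),inverse_kinematics(*up_pose([*F,82],-.45,.52,-1)))
```

```text
5 [324.10222819 263.23508835]
110 [324.34943489 180.86071281]
130 [324.41598933 158.29906886]
2.3583 [ 455.30870725 -317.4478452   138.15560166] 74.4065429251729 [-0.40774329  0.46282775  0.35865611] [-0.94679889  0.54459417 -0.5282143  -2.37898736 -0.64192803 -1.9608405 ]
```

View pics/w1.png

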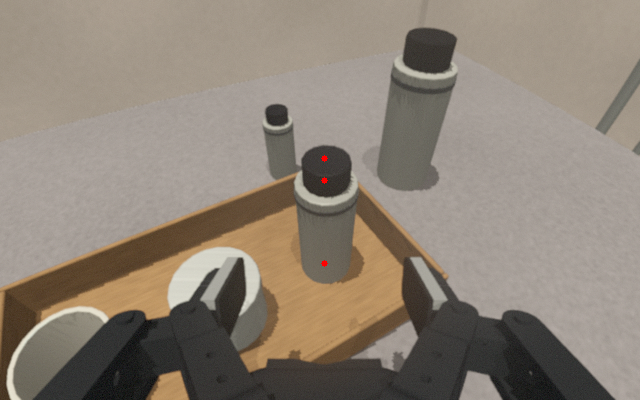

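The flask sits at column ~326 against the predicted 324, about 1.5 mm off, and the fingers straddle it well clear of the tin. Going in to grasp.

Run:
```python
from h import *
P,R=up_pose([*F,82],-.45,.52,-1)
servo_line(P,vel=100,rot=R)
print(current_tcp_pos(),P,current_contact_force())
grip(40,60); sleep(.2)
print(current_gripper_width(),current_contact_force())
servo_line(P+[0,0,40],vel=80)
im=get_image("wrist");cv2.imwrite("pics/w2.png",im[:,:,::-1])
im=get_image("side");cv2.imwrite("pics/s2.png",cv2.resize(im[200:400,200:420,::-1],None,fx=3.5,fy=3))
print(current_time_s(),current_gripper_width(),current_contact_force(),current_tcp_pos())
```

```text
[ 540.99619576 -358.69604252   83.84093061] [ 541.2557242  -358.8675857    83.49064041] [ 0.1310773  -0.41756919  0.18817033]
44.39724999682736 [-3.34045622 -0.00556061  5.14639079]
4.925 44.341043064728915 [ 0.06607615 -0.16906035 -2.28202232] [ 540.59153771 -358.27937172  121.80285218]
```

View pics/w2.png

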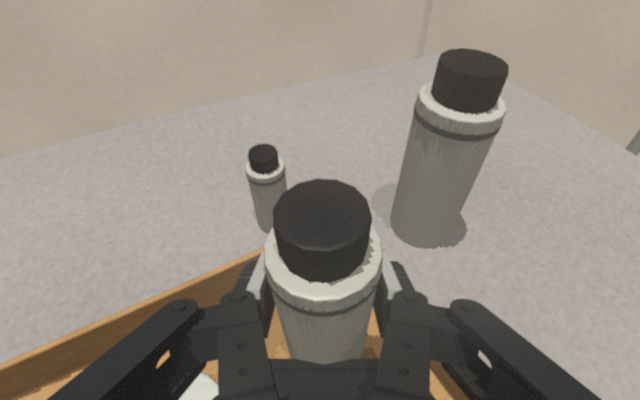

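View pics/s2.png

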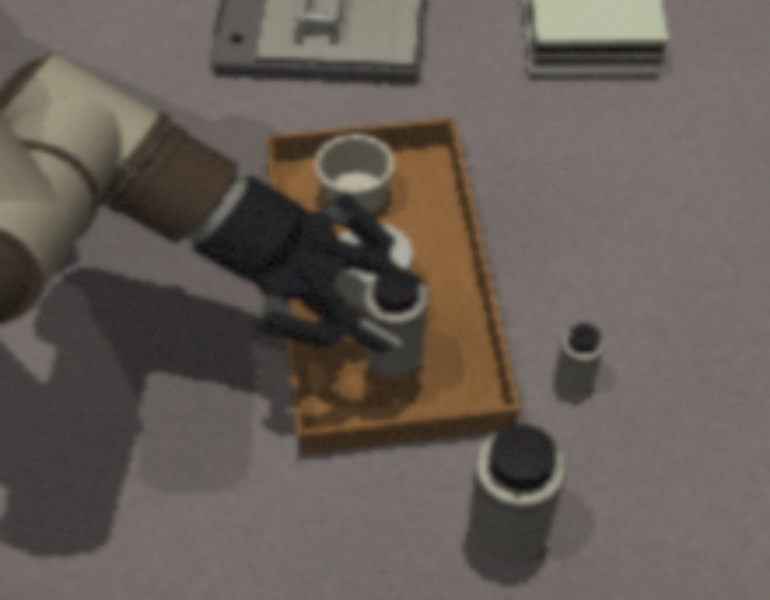

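Held: the gripper reads 44.4 mm and the load is about 2.3–2.5 N (≈0.25 kg). The pictures show the flask upright between the pads, with the tin and cup untouched. Before carrying it, I'll check the cradle estimate against the side view.

Run:
```python
from h import *
cs=calibration("side");ct=calibration("top")
u=np.array([*U,0]);v=np.array([U[1],-U[0],0])
for n,c in (("side",cs),("top",ct)):
    im=cv2.imread(f"pics/{n}0.png"); k=7
    x,y,w,h=(255,175,75,60) if n=="side" else (262,200,70,75)
    o=cv2.resize(im[y:y+h,x:x+w],None,fx=k,fy=k,interpolation=cv2.INTER_CUBIC)
    for a in (-55,55):
        for b in (-21,21):
            p=proj(c,C+[0,0,-14]+a*u+b*v); q=((p-[x,y]+.5)*k).astype(int); cv2.circle(o,tuple(int(z) for z in q),3,(0,0,255),-1)
    cv2.imwrite(f"pics/chk_{n}.png",o)
P,R=up_pose([*F,82],-.45,.52,-1)
servo_line(P+[0,0,160],vel=150)
print(current_tcp_pos(),current_contact_force(),current_time_s())
```

```text
Traceback (most recent call last):
station.Unreachable: the arm cannot follow that straight line within its joint ranges
```

View pics/chk_side.png

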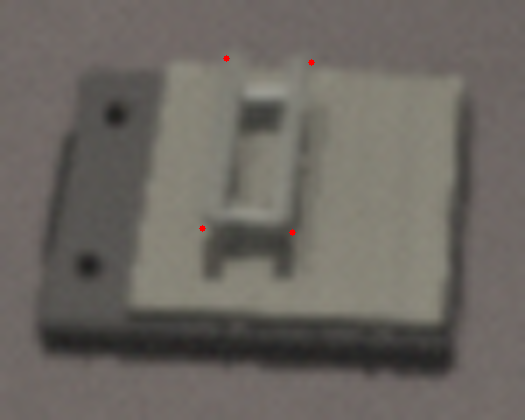

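View pics/chk_top.png

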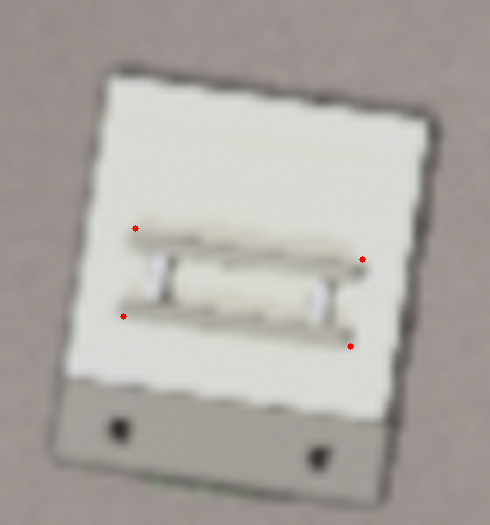

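The predicted rail corners (dots) match both views to within 2 mm, so the cradle estimate holds. The straight lift ran into a joint limit, so I'll do a smaller straight lift followed by a joint move.

Run:
```python
from h import *
P,R=up_pose([*F,82],-.45,.52,-1)
s=14.5;u=np.array([*U,0])
for h in (140,120,100,85):
    try: servo_line(P+[0,0,h],vel=120); print("lift",h); break
    except Unreachable: pass
A,RA=lie_pose(C+[0,0,140]-s*u,U,.52,-1)
print(current_qpos(),inverse_kinematics(A,RA),current_tcp_pos(),current_contact_force(),current_time_s())
```

```text
lift 140
[-0.65761076  0.23112471 -0.2965867  -1.55512511 -0.18026449 -3.05383793] [ 0.10690178  0.20180504 -0.20217672 -0.57065449 -1.11619871  0.02693458] [ 540.99391645 -358.51755602  222.78386648] [-0.04816961  0.12843418 -3.33887672] 6.1667
```

Run:
```python
from h import *
s=14.5;u=np.array([*U,0])
A,RA=lie_pose(C+[0,0,140]-s*u,U,.52,-1)
goto(A,RA)
sleep(.2)
print(current_tcp_pos(),A,current_contact_force(),current_gripper_width(),current_time_s())
for n in ("side","top","wrist"):
    im=get_image(n); 
    cv2.imwrite(f"pics/{n}3.png",im[:,:,::-1])
```

```text
[493.7350225   52.15107917 229.57102748] [493.75701345  52.30524193 229.60345754] [ 0.20367803 -0.31164441 -2.25922221] 44.463728293321566 8.9667
```

View pics/side3.png

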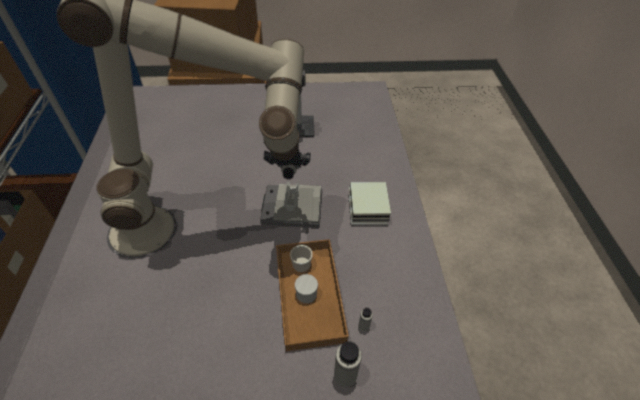

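View pics/wrist3.png

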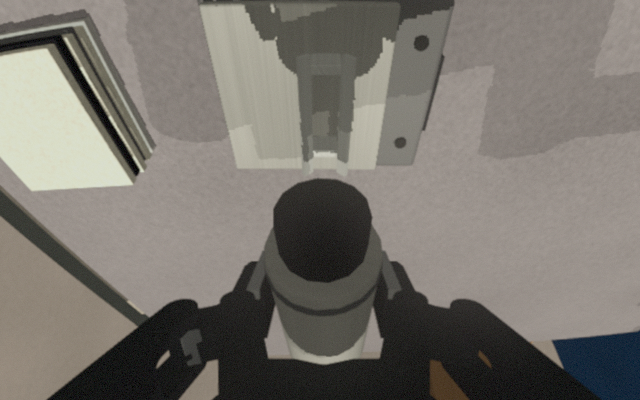

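The wrist view shows the cradle V at about (328,110), in line with the flask axis at column ~322. I'll check this numerically with projected points.

Run:
```python
from h import *
c=calibration("wrist");im=cv2.imread("pics/wrist3.png")
u=np.array([*U,0]);v=np.array([U[1],-U[0],0])
for a in (-55,0,55):
    for b in (-21,21):
        p=proj(c,C+[0,0,-14]+a*u+b*v); cv2.circle(im,tuple(int(round(z)) for z in p),2,(0,0,255),-1);print(a,b,p)
t=np.array(current_tcp_pos());g=t+3*np.array(current_ee_rot())[:,2]
mid=g+14.5*u
for k in (-62.5,-42.5):
    for b in (-17,0,17):
        p=proj(c,mid+k*u+b*v);cv2.circle(im,tuple(int(round(z)) for z in p),2,(255,0,0),-1);print(k,b,p)
    p=proj(c,mid+k*u+[0,0,17]);cv2.circle(im,tuple(int(round(z)) for z in p),2,(0,255,0),-1)
    p=proj(c,mid+k*u-[0,0,17]);cv2.circle(im,tuple(int(round(z)) for z in p),2,(0,255,0),-1)
cv2.imwrite("pics/w3c.png",cv2.resize(im[0:320,180:480],None,fx=1.85,fy=1.85,interpolation=cv2.INTER_CUBIC))
```

```text
-55 -21 [355.6909231   52.65000746]
-55 21 [293.91918946  52.63081172]
0 -21 [350.88627054 122.19442303]
0 21 [298.30738592 122.1912616 ]
55 -21 [347.22609035 173.85374465]
55 21 [301.65077399 173.85814073]
-62.5 -17 [378.70083007 217.45491928]
-62.5 0 [326.40549205 217.48966264]
-62.5 17 [274.0719573  217.48049794]
-42.5 -17 [371.82785526 252.59029137]
-42.5 0 [326.03177435 252.67241402]
-42.5 17 [280.209352   252.62719843]
```

View pics/w3c.png

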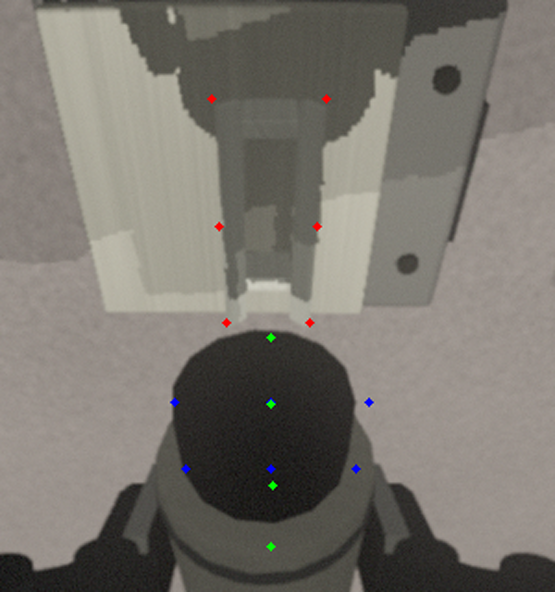

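The cradle prediction matches to about 1 mm. The cap sits about 1 mm off sideways and a few mm towards the cap end, possibly with a slight tilt; the V will straighten both. I'll lower gently while watching the force.

Run:
```python
from h import *
s=14.5;u=np.array([*U,0])
A,RA=lie_pose(C-s*u,U,.52,-1)
servo_line(A+[0,0,40],vel=120,rot=RA)
servo_line(A+[0,0,10],vel=40,rot=RA); sleep(.2)
f0=np.array(current_contact_force());print(f0,current_wrist_torque())
for h in np.arange(9,-6.1,-1):
    servo_line(A+[0,0,h],vel=15,rot=RA); sleep(.1)
    f=np.array(current_contact_force());print(h,np.round(f-f0,2),round(current_tcp_pos()[2]-A[2],2),np.round(current_wrist_torque(),2))
    if f[2]-f0[2]>3.: break
print(current_time_s())
im=get_image("wrist");cv2.imwrite("pics/w4.png",im[:,:,::-1])
im=get_image("side");cv2.imwrite("pics/s4.png",cv2.resize(im[120:240,230:350,::-1],None,fx=5,fy=5,interpolation=cv2.INTER_CUBIC))
```

```text
[ 0.6729937   0.02137541 -2.56535638] [-1.43847419  0.16501862  0.00495809]
9.0 [-0.9   0.75 -0.18] 9.0 [-1.46  0.18  0.07]
8.0 [-1.11  0.56 -0.16] 7.99 [-1.45  0.13 -0.02]
7.0 [-0.19  0.1  -0.18] 7.0 [-1.37  0.14 -0.02]
6.0 [-0.61  0.61 -0.28] 5.99 [-1.39  0.19  0.01]
5.0 [-1.16  0.22 -0.56] 4.99 [-1.44  0.19  0.06]
4.0 [-0.71  0.54  0.85] 3.99 [-1.46  0.2  -0.07]
3.0 [-2.77  0.96  5.46] 3.44 [-0.82  0.51  0.17]
13.65
```

View pics/s4.png

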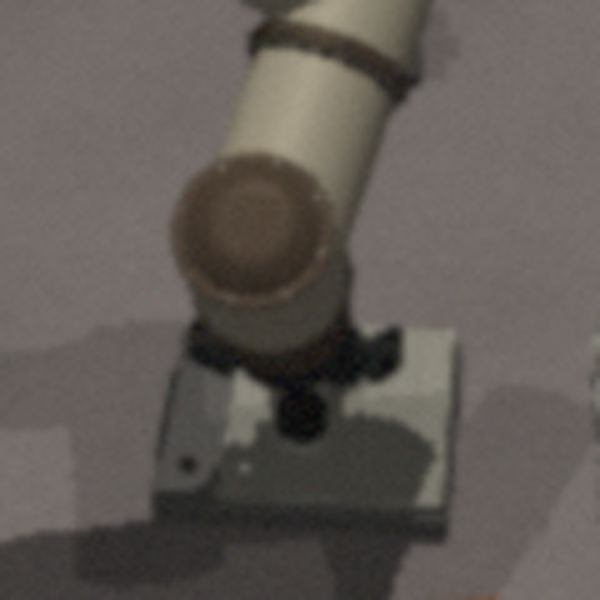

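View pics/w4.png

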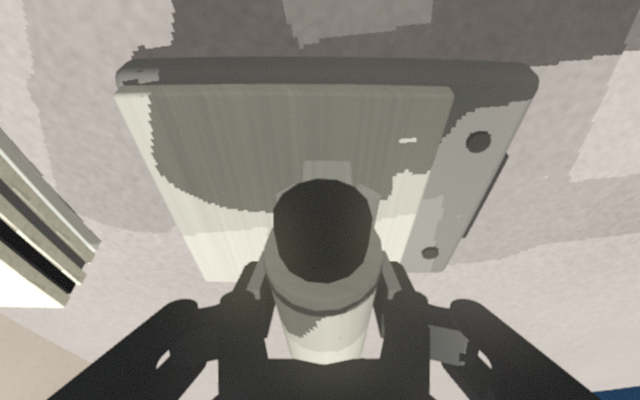

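Contact came at +3.5 mm over nominal, so one end probably touched first. I'll loosen the grip to 20 N so the flask can settle, press down a little more with a force limit, then open.

Run:
```python
from h import *
s=14.5;u=np.array([*U,0])
A,RA=lie_pose(C-s*u,U,.52,-1)
grip(40,20); sleep(.1); print(current_contact_force())
for h in (2.5,2,1.5,1,.5,0,-.5):
    servo_line(A+[0,0,h],vel=10,rot=RA); sleep(.1)
    f=np.array(current_contact_force());print(h,np.round(f,2),round(current_tcp_pos()[2]-A[2],2),np.round(current_wrist_torque(),2))
    if f[2]>8: break
grip(54); grip(70); sleep(.3)
print(current_gripper_width(),current_contact_force(),current_wrist_torque(),current_time_s())
im=get_image("wrist");cv2.imwrite("pics/w5.png",im[:,:,::-1])
```

```text
[-2.58102838  0.47075035  5.7658917 ]
2.5 [-3.05  0.35  8.04] 3.25 [-0.22  0.79  0.41]
69.93857268951577 [ 0.79815942  0.31259784 -0.4180579 ] [-0.95461168  0.129586   -0.02454877] 15.2833
```

View pics/w5.png

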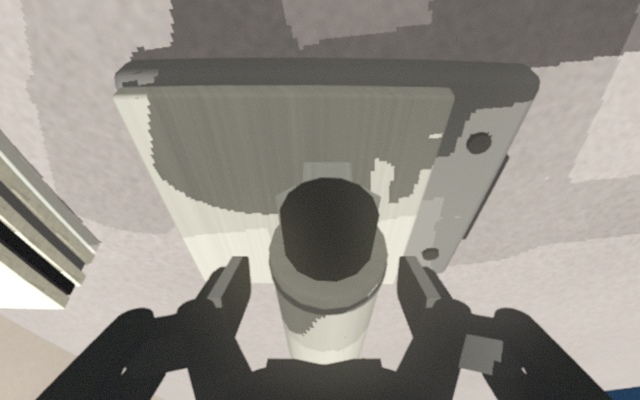

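Released: the flask lies in the V with its cap centre at (329,230), and the force is back to the no-load noise. I'll wait over a second, then measure where it lies before regrasping.

Run:
```python
from h import *
sleep(1.2)
c=calibration("wrist");im=get_image("wrist")[:,:,::-1].copy()
g=current_contact_force();print(g,current_time_s())
cv2.imwrite("pics/w6.png",im)
u=np.array([*U,0]);v=np.array([U[1],-U[0],0])
th=np.linspace(0,2*np.pi,40)
for m,col in ((C-3*v,(0,0,255)),):
  for k,r in ((-62.5,17),(-42.5,17),(-42.5,23)):
    for a in th:
        p=proj(c,m+k*u+r*(np.cos(a)*v+np.sin(a)*np.array([0,0,1.])))
        cv2.circle(im,tuple(int(round(z)) for z in p),1,col,-1)
cv2.imwrite("pics/w6c.png",cv2.resize(im[150:330,230:430],None,fx=3,fy=3,interpolation=cv2.INTER_CUBIC))
```

```text
[-0.72010051  0.25194038 -0.47251426] 16.5833
```

View pics/w6c.png

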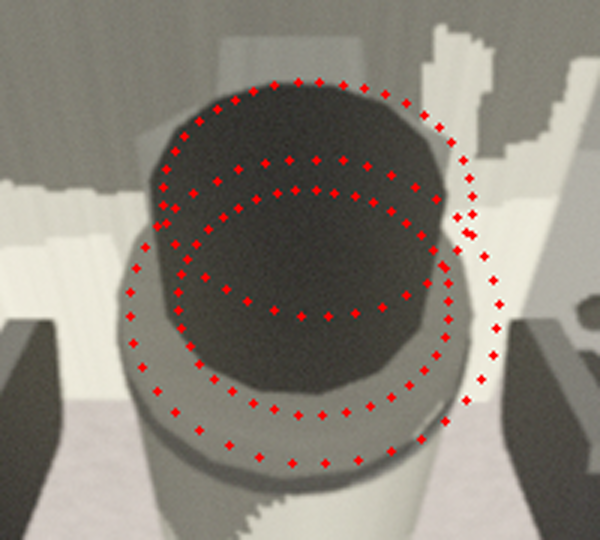

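The flask lies at the cradle centre within 1–3 mm (sideways about -0.7 mm), and it has been released and still for over 1.5 s. I'll check the lens triangulation against the column top, which must be at about 314 mm.

Run:
```python
from h import *
ct=calibration("top");cs=calibration("side")
print(tri(ct,np.array((84,282))/8+[110-.44,190-.44],cs,np.array((143,49))/3+[250-.33,40-.33]))
s=cv2.imread("pics/side0.png");o=cv2.resize(s[55:140,270:330],None,fx=7,fy=7,interpolation=cv2.INTER_CUBIC)
p=(proj(cs,L)-[270,55]+.5)*7;print(p)
for a in np.linspace(0,6.28,30):
    q=(proj(cs,L+[20*np.cos(a),0,20*np.sin(a)])-[270,55]+.5)*7; cv2.circle(o,tuple(int(z) for z in q),1,(0,0,255),-1)
t=cv2.imread("pics/top0.png");o2=cv2.resize(t[205:255,115:200],None,fx=7,fy=7,interpolation=cv2.INTER_CUBIC)
for a in np.linspace(0,6.28,30):
    q=(proj(ct,L+[20*np.cos(a),0,20*np.sin(a)])-[115,205]+.5)*7; cv2.circle(o2,tuple(int(z) for z in q),1,(0,0,255),-1)
cv2.imwrite("pics/l1.png",o);cv2.imwrite("pics/l2.png",o2)
```

```text
(array([533.88129793, 525.62576014, 319.77777583]), np.float64(0.65406091933804))
[198.29604732 198.89108007]
```

View pics/l1.png

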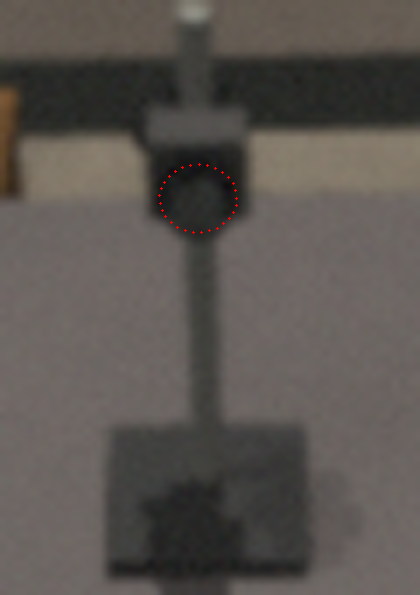

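View pics/l2.png

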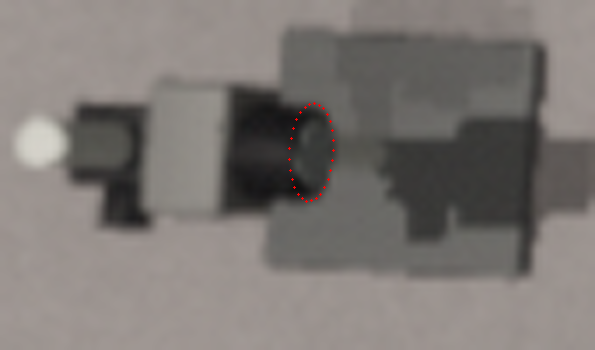

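The projected lens circle fits the glass in both views to about 1 px. The column top triangulates at 320 against 314, so I'll use 256 mm for the lens height. Now regrasp and lift.

Run:
```python
from h import *
s=14.5;u=np.array([*U,0]);v=np.array([U[1],-U[0],0])
A,RA=lie_pose(C-s*u-.7*v,U,.52,-1)
servo_line(A+[0,0,.5],vel=20,rot=RA); sleep(.2)
print(current_contact_force(),current_tcp_pos()-A)
grip(40,60); sleep(.2); print(current_gripper_width(),current_contact_force())
servo_line(A+[0,0,12],vel=25,rot=RA); sleep(.1); print(current_contact_force())
servo_line(A+[0,0,120],vel=120,rot=RA); sleep(.1); print(current_contact_force(),current_time_s())
b=np.array([.014,1,0]);b/=np.linalg.norm(b)
L2=np.array([532.2,448.5,256.]); G,RG=lie_pose(L2-197*b,b,.52,-1)
print(current_qpos(),inverse_kinematics(G,RG))
im=get_image("wrist");cv2.imwrite("pics/w7.png",im[:,:,::-1])
```

```text
[-0.37898703  0.0468622   0.20323908] [0.05353466 0.00105151 0.50749836]
44.4236727383099 [-3.87743511 -0.8811958   5.84478274]
[-0.08184022 -0.03049399 -3.06871568]
[ 0.32728676 -1.18295522 -2.44492298] 19.4417
[ 0.10478065  0.22471666 -0.22746325 -0.58358457 -1.07888422  0.05673391] [ 0.46968832  0.26155452 -0.05622281 -0.52918033 -1.05795105 -0.26488347]
```

View pics/w7.png

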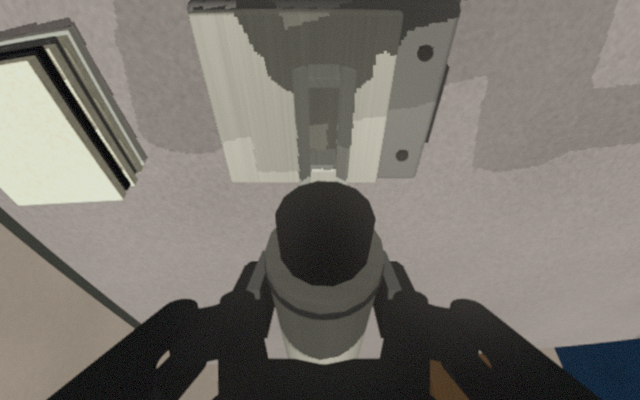

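The flask is held again, with the cap centre at (326,232) and the cradle empty behind it. Load is about 2.4–3 N. Moving to the lens.

Run:
```python
from h import *
b=np.array([.014,1,0]);b/=np.linalg.norm(b)
L2=np.array([532.2,448.5,256.]); G,RG=lie_pose(L2-197*b,b,.52,-1)
goto(G,RG); sleep(.5)
print(current_tcp_pos()-G,np.abs(np.array(current_ee_rot())-RG).max(),current_contact_force(),current_gripper_width(),current_time_s())
ct=calibration("top");cs=calibration("side")
t=get_image("top")[:,:,::-1].copy();s=get_image("side")[:,:,::-1].copy();w=get_image("wrist")[:,:,::-1]
cv2.imwrite("pics/top8r.png",t);cv2.imwrite("pics/side8r.png",s);cv2.imwrite("pics/w8.png",w)
for k in (-120,-245):
  p=L2+k*b
  for c,im in ((ct,t),(cs,s)):
    cv2.circle(im,tuple(int(round(z)) for z in proj(c,p)),1,(0,0,255),-1)
cv2.imwrite("pics/top8.png",cv2.resize(t[180:280,110:290],None,fx=4.4,fy=4.4,interpolation=cv2.INTER_CUBIC))
cv2.imwrite("pics/side8.png",cv2.resize(s[40:200,220:360],None,fx=3.7,fy=3.7,interpolation=cv2.INTER_CUBIC))
```

```text
[ 0.09877123 -0.39331373 -0.00552802] 0.0006206153207375768 [ 0.52467764 -0.38439385 -2.53112606] 44.448794627796715 20.8333
```

View pics/top8.png

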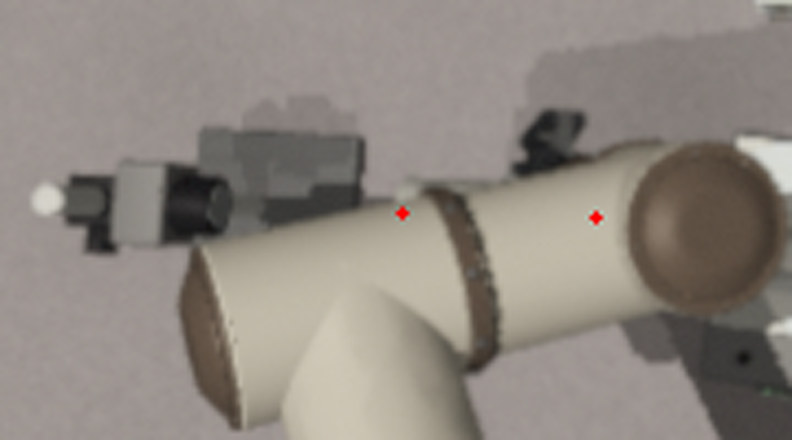

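View pics/side8.png

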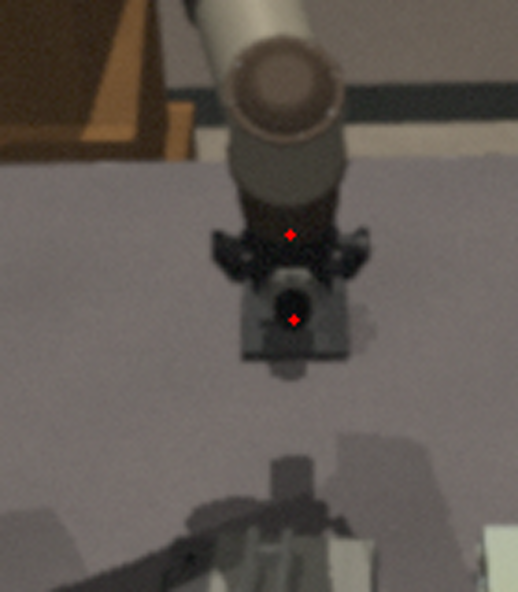

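View pics/w8.png

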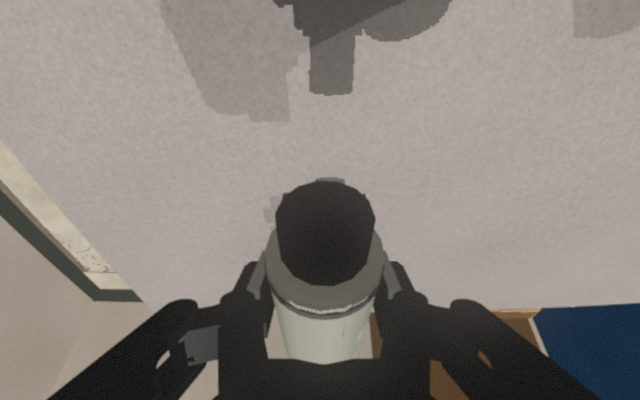

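The side view shows the cap blob at crop (292,306) and the predicted face centre at (294,321). The blob also includes the top of the cap, so I'll compare full outlines.

Run:
```python
from h import *
b=np.array([.014,1,0]);b/=np.linalg.norm(b);v=np.array([b[1],-b[0],0])
L2=np.array([532.2,448.5,256.])
cs=calibration("side");ct=calibration("top")
def draw(n,c,x,y,w,h,k):
    im=cv2.imread(f"pics/{n}8r.png");o=cv2.resize(im[y:y+h,x:x+w],None,fx=k,fy=k,interpolation=cv2.INTER_CUBIC)
    o=np.clip(o.astype(float)*1.8,0,255).astype(np.uint8)
    for kk,r,col in ((-245,17,(0,0,255)),(-225,17,(0,255,255)),(-225,23,(0,255,0)),(-120,23,(255,100,0))):
        for a in np.linspace(0,6.28,40):
            q=(proj(c,L2+kk*b+r*(np.cos(a)*v+np.sin(a)*np.array([0,0,1.])))-[x,y]+.5)*k
            cv2.circle(o,tuple(int(z) for z in q),1,col,-1)
    cv2.imwrite(f"pics/{n}8o.png",o)
draw("side",cs,270,90,60,60,10); draw("top",ct,180,195,80,50,10)
```

```text
(no output)
```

View pics/side8o.png

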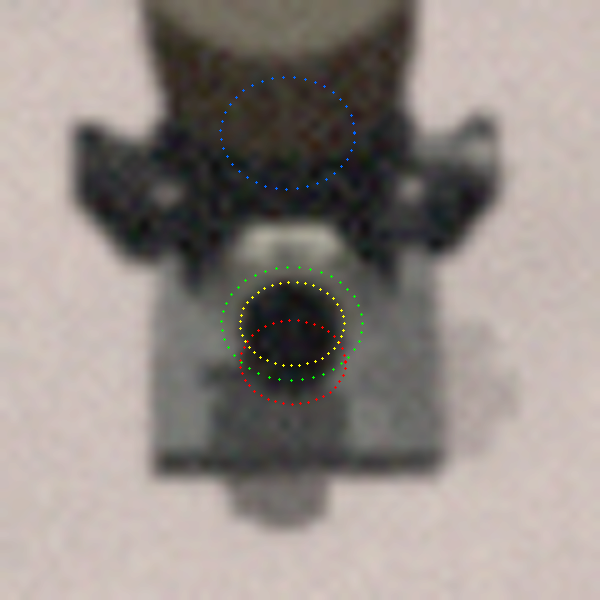

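View pics/top8o.png

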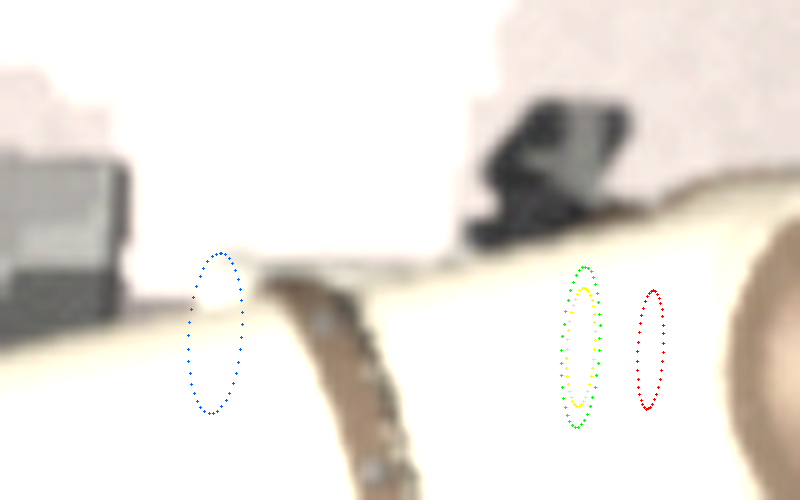

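In the side view the cap looks about 2 px (6–8 mm) above the prediction. The top view shows the base edge where it should be. To test for tilt, I'll compare the cap's offset in the wrist image now against when it lay level in the cradle.

Run:
```python
from h import *
def blob(n):
    im=cv2.imread(f"pics/{n}.png");m=(im.max(2)<70).astype(np.uint8)
    m[:, :250]=0;m[:,400:]=0;m[:165]=0;m[320:]=0
    k,l,st,ce=cv2.connectedComponentsWithStats(m); i=l[230,327]
    return st[i][:2],st[i][:2]+st[i][2:4],ce[i].round(1)
for n in ("w6","w7","w8"): print(n,blob(n))
def pred(c,mid,b,tilt):
    v=np.array([b[1],-b[0],0]);q=[]
    import numpy.linalg
    return [proj(c,p) for p in ()]
c=calibration("wrist");T=np.array(c["world_from_camera"])
R=np.array(current_ee_rot());t=np.array(current_tcp_pos())
Tt=np.eye(4);Tt[:3,:3]=R;Tt[:3,3]=t
E_=np.linalg.inv(Tt)@T
# poses: w6 (tool at A, h=2.5; flask at C-0.7v), w8 (current; flask at assumed)
s=14.5
def box(tool,Rt,mid,b,tilt):
    TT=np.eye(4);TT[:3,:3]=Rt;TT[:3,3]=tool;cc=dict(c);cc["world_from_camera"]=TT@E_
    v=np.array([b[1],-b[0],0]);z=np.array([0,0,1.])
    g=mid-s*b; ax=np.cos(tilt)*b-np.sin(tilt)*z; n=np.cos(tilt)*z+np.sin(tilt)*b # tilt>0: base down
    pts=[]
    for k in (-62.5,-42.5):
        for a in np.linspace(0,6.28,60): pts.append(proj(cc,g+(s+k)*ax+17*(np.cos(a)*v+np.sin(a)*n)))
    p=np.array(pts);return p.min(0).round(1),p.max(0).round(1)
u=np.array([*U,0]);vv=np.array([U[1],-U[0],0])
A,RA=lie_pose(C-s*u,U,.52,-1)
print("pred w6",box(A+[0,0,3.2-0.7],RA,C-.7*vv,u,0))
b=np.array([.014,1,0]);b/=np.linalg.norm(b)
for tl in (-.05,0,.05,.1,.15): print("pred w8",tl,box(t,R,t+3*R[:,2]+s*b,b,tl))
print(current_time_s())
```

```text
w6 (array([281, 178], dtype=int32), array([374, 281], dtype=int32), array([327.5, 227. ]))
w7 (array([276, 182], dtype=int32), array([375, 287], dtype=int32), array([324.3, 232.9]))
w8 (array([276, 181], dtype=int32), array([375, 286], dtype=int32), array([324.3, 232.5]))
pred w6 (array([276.9, 177.2]), array([380.3, 288.1]))
pred w8 -0.05 (array([274.7, 179.3]), array([378.2, 289.8]))
pred w8 0 (array([273.9, 181.9]), array([379. , 294.8]))
pred w8 0.05 (array([273.2, 184.9]), array([379.8, 299.8]))
pred w8 0.1 (array([272.5, 188.4]), array([380.6, 304.8]))
pred w8 0.15 (array([271.8, 192.3]), array([381.4, 309.7]))
20.9833
```

The wrist offsets match the level-in-cradle case to within about 2 px, so the flask is level in the hand. One more look at the side profile down the cap.

Run:
```python
from h import *
im=cv2.imread("pics/side8r.png").astype(int)
for r in range(108,138): print(r,im[r,290:309].max(1).tolist())
```

```text
108 [24, 18, 15, 21, 22, 23, 17, 24, 17, 23, 19, 23, 23, 23, 26, 14, 21, 17, 26]
109 [18, 18, 22, 20, 20, 18, 23, 21, 20, 18, 17, 19, 21, 10, 22, 24, 23, 17, 23]
110 [24, 16, 28, 15, 14, 17, 21, 24, 22, 18, 20, 22, 17, 18, 19, 18, 14, 24, 24]
111 [25, 18, 22, 19, 24, 27, 24, 24, 26, 25, 27, 25, 24, 25, 20, 15, 22, 23, 28]
112 [22, 26, 27, 27, 38, 52, 58, 56, 56, 60, 61, 60, 53, 36, 17, 28, 12, 25, 31]
113 [20, 14, 26, 36, 60, 85, 94, 89, 85, 89, 93, 91, 89, 60, 31, 25, 15, 24, 20]
114 [22, 21, 33, 49, 70, 86, 89, 76, 72, 75, 79, 85, 88, 78, 46, 24, 24, 21, 26]
115 [25, 31, 40, 57, 72, 79, 79, 66, 57, 64, 68, 78, 76, 65, 51, 39, 14, 20, 21]
116 [31, 32, 43, 52, 60, 62, 68, 61, 56, 58, 64, 67, 63, 51, 47, 48, 35, 28, 23]
117 [34, 39, 41, 50, 52, 57, 55, 54, 52, 51, 54, 55, 57, 56, 53, 44, 41, 39, 29]
118 [42, 45, 48, 51, 57, 51, 42, 33, 22, 31, 30, 40, 47, 53, 51, 47, 44, 45, 39]
119 [51, 52, 50, 52, 48, 37, 24, 22, 17, 14, 17, 24, 29, 47, 52, 52, 46, 50, 47]
120 [57, 54, 52, 52, 36, 22, 24, 21, 15, 14, 14, 15, 23, 33, 52, 54, 47, 52, 54]
121 [62, 62, 56, 50, 37, 16, 21, 19, 13, 19, 17
[... 629 characters left out ...]
 35, 31, 33, 25, 35, 37, 41, 46, 53, 60, 60, 59, 57]
130 [64, 50, 45, 41, 41, 41, 40, 44, 41, 39, 39, 41, 43, 43, 49, 66, 68, 67, 63]
131 [64, 44, 39, 40, 45, 39, 41, 43, 41, 44, 40, 41, 43, 42, 49, 66, 64, 67, 67]
132 [63, 48, 38, 40, 39, 42, 42, 46, 36, 45, 37, 41, 43, 40, 47, 65, 68, 66, 67]
133 [60, 48, 42, 40, 39, 40, 42, 42, 44, 40, 41, 43, 43, 42, 53, 63, 68, 70, 67]
134 [56, 42, 43, 44, 39, 39, 41, 41, 39, 42, 37, 42, 40, 42, 48, 58, 64, 61, 63]
135 [41, 38, 39, 40, 36, 37, 36, 33, 34, 36, 34, 35, 35, 37, 38, 46, 45, 46, 46]
136 [33, 35, 31, 33, 36, 32, 35, 37, 36, 36, 36, 41, 35, 36, 43, 42, 36, 37, 38]
137 [64, 58, 51, 45, 41, 44, 46, 48, 50, 47, 54, 54, 60, 66, 68, 64, 66, 64, 66]
```

In raw pixels the dark cap spans rows 118.0–129.3 and is centred on column 298.9. The prediction is 117.7–129.9 and 299, so it agrees to under 1 px (~2 mm); the earlier offset was a display misreading. Last stillness check, then I'll hand in.

Run:
```python
from h import *
sleep(.5);print(np.abs(current_qd()).max(),current_gripper_width(),current_contact_force(),current_tcp_pos(),current_time_s())
close_job()
```

```text
0.0019984968703653776 44.66733800747679 [ 0.10405639  0.23664383 -2.87181749] [529.42066147 250.05128763 258.57210137] 21.4833
the job is handed in; nothing more can be done
```

I took the middle-sized flask from the carton and laid it in the cradle, touching down at about 8 N. I left it fully released for over 1.5 s, then picked it up again and held it level in front of the listing camera. The job was handed in at 21.5 s while holding it there; no verdict was reported.

**Last checks:**
- **Hold:** the arm was still, the gripper opening read 44.7 mm, and the measured load was about 2.5–2.9 N.
- **Position:** the tool was within 0.4 mm of its target. In the side view the cap matched the prediction to under 1 px (about 2 mm). The base's edge in the top view was where it should be for 120 mm.
- **Level:** the wrist view matched the level-in-cradle view to within about 2°.
- **Bystanders:** nothing touched the cup, tin or cases in the pictures I viewed. I did not re-measure their positions at the end.

**Checks that disagreed:**
- **First touchdown:** contact came about 3.5 mm above the expected height, so the flask was probably a little low or tilted in the first grasp. The V straightened it.
- **Camera column:** its top measured 320 mm high, against the 314 mm given. I lowered the lens height by 1.5 mm to 256 mm to allow for that.

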